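Refit the burr in a coffee grinder

ROBOT

A 6-joint arm with a two-finger parallel gripper is mounted at the origin on a cart in front of the work surface, level with it; the furniture and walls round the work are solid. World frame = base frame: x ahead of the robot, y to its left, z up, the work surface at z = 0. Lengths are in mm, angles in rad, forces in N, time in s.
With the tool pointing down it reaches from about 300 to 850 mm from the base axis. Payload 4.2 kg.
Tool frame: the origin (TCP) lies midway between the tips of the shut fingers; the grasp point (between the pads) lies 19 mm behind it; z points along the fingers, x is the direction in which the jaws open and shut, and the axes are right-handed (so a half turn about z gives the same grasp; the last joint's range is limited). The gripper opens to 91 mm and grips with 3 to 60 N. Pads are 32 mm wide; open, the fingers measure 118 mm over their backs; the gripper's body (76 mm by 178 mm) begins 60 mm behind the grasp point.
Start: joints at [-1.364, 0.32, 1.565, -0, 1.257, -0.02], TCP at [129.297, -560.291, 213.976] pointing down, gripper open.
Joint ranges: [-3.11, 3.11], [-0.84, 2.01], [0.21, 2.61], [-1.34, 4.49], [0.05, 2.63], [-2.56, 2.56]. Speed limits (rad/s): [2.57, 2.57, 3.14, 3.14, 3.14, 3.14].

INTERFACE

Orientations are given as a rotation vector (axis times angle).
In Python, from bench import ctrl, grab_frame gives the robot as it stands.
- The arm moves only by the tool send_rows, never from a script. Its argument "rows" is one flat list of numbers, 4 for each row, row after row: the shift along the tool's x, y, z in m, then the turn about the tool's z in degrees. A call has 1 to 20 rows; each row is the pose to reach, as a shift and turn from the pose commanded when the call began, along the tool's axes at that moment; what a row does not reach only later rows make up. A row lasts 1/8 s, in which the tool goes at most 62.5 mm and 10.7 degrees, less where a joint would pass 70% of its speed; a pose out of reach is approached as far as the arm can. A call with a gripper value outside its range is refused whole. "hand" is the opening, from -1 (shut) to 1 (fully open), set as the call begins (left out, the last holds). The fingers move at their own pace and stop on an object; the grip force is fixed at half the most. Time passes only in rows, so rows that repeat a pose let the fingers close. It gives the time, the measured TCP pose, the force and the opening at its end, in the units of the state.
- ctrl.sense(): the state, without advancing time (a new reading comes with each control period).
- grab_frame(name): name is "scene" or "top"; returns a dict with "color" (384x512x3 uint8, red, green, blue), "mtx" (3x3 intrinsics, pixels), "rvec" (rotation vector, rad) and "tvec" (3), from world to camera coordinates, as OpenCV has them. Camera axes: x right, y down, z forward; pixel columns grow to the right and rows downward; lengths in mm; the calibration is good to about 2 mm. A picture is of the moment at which its call begins. There is no depth.
- ctrl.job_done(): hands the job in, once; it reports no verdict.
The state is a dict: "time": time; "qpos": joint angles; "joint_velocities": joint speeds; "joint_efforts": joint torques, N m; "eef_pos": TCP position; "orientation": TCP orientation; "ft_force": force on the tool from outside, world axes, zero at the start; "moment": the same for the moment, N m; "grip_width": finger opening in mm.
Only numpy, scipy, OpenCV 4.12 (cv2) and the standard library are available. Lean on these libraries where they do the work, as an engineer would, in place of code of your own. Each camera call takes 0.05 s, during which the arm holds its last target.

TASK

Put the burr back into the coffee grinder: pick it up by its orange bar, lower it upright into the open throat and, pressing only lightly, turn it until its key drops into the drive and the black flange lies flush on the rim, then let go. Never push hard, and leave the green mug, the spice jar and the teaspoon alone.

Things in the scene. Friction and masses are not known exactly. Their poses are not given: they have to be found in the camera images.
- burr: Loose burr insert, 81 mm tall, 0.2-0.35 kg, upright on its key. Origin: centre of its underside, z up. From below: steel cross key (two bars 44 x 6 mm along its x and y, z 0-16); steel body 56 mm across (z 16-38, lower edge bevelled to 50); black flange 74 mm across (z 38-44); on top an orange upright bar to hold it by, 52 mm long along its x, 14 mm thick along its y, z 44-81.
- burr_grip (a point): Point on the burr's axis inside the orange bar, 64 mm above the burr's underside: where to pinch it, across the 14 mm thickness.
- grinder: Fixed grey coffee grinder, hopper off, 150 x 130 mm housing, dial and spout on its -x side. Origin on the worktop under the throat's axis, z up. On top a dark round throat, 92 mm across outside, bore 58 mm wide, open upward. Pressing the burr against the grinder's throat or drive with more than 25 N does damage.
- grinder_mouth (a point): Centre of the throat's rim, on the bore's axis, 150 mm above the worktop. Down the bore is a brass drive with a cross slot 8.5 mm wide and 16 mm deep that takes the burr's key in any of four positions, a quarter turn apart. How the slot is turned is unknown, unrelated to the housing; the drive's top lies 23 to 34 mm below the rim (set by the grind dial, not readable).
- mug_green: Dark green mug, 84 x 114 x 94 mm, standing behind the grinder; to be left alone. Origin: centre of its underside.
- spice_jar: Small glass spice jar with green cap, 46 mm across, 106 mm tall, nearer of two such jars; to be left alone. Origin: centre of its underside.
- spoon: Teaspoon with red handle, 140 x 30 x 13 mm, lying to the right of the grinder; to be left alone. Origin: centre of its underside.
- grinder_seat (a point): Point on the bore's axis 38 mm below the rim: the burr's underside is here when seated, flange on rim. Out of register the burr stands on the drive, flange 4 to 15 mm proud; turned under light pressure (3 to 8 N) it drops when within about 4 degrees of register. The drive stands still under that drag, but turns stiffly (about 0.35 Nm) once keyed.
Not all that is in view belongs to the job. What is shaped like the burr but yellow is not meant.

How it is judged (in metres and radians):
On the way:
1. the burr is lifted clear of the worktop (height (world z) of burr above 0.05 m), for 0.2 s.
At the end, for the whole second after the job is handed in: The burr is keyed into the drive and at rest: its flange lies within 2 mm of the throat's rim all round, upright within 0.04 rad and within 4 mm of the bore's axis (z of burr in the frame of grinder_mouth below -0.036 m and horizontal distance between burr and grinder_mouth below 0.004 m and angle between burr's own z axis and vertical below 0.04 rad and linear speed of burr below 0.01 m/s and angular speed of burr below 0.1 rad/s); the robot touches nothing.
It fails at once if the burr is pressed against the grinder with more than 25 N (contact force between burr and grinder above 25 N).
It fails at once if the green mug, the spice jar or the teaspoon is moved by more than 20 mm (distance of any of mug_green, spice_jar, spoon from where it was at the start of the episode above 0.02 m).
It also fails if it takes over 72 s, if anything falls off the work surface, if the arm or the gripper's body presses on something with over 40 N, if the wrist force passes 120 N, or if a joint passes its speed limit or range.

## Working session

There is one attempt and no reset: what is moved stays moved. The work goes in short steps, Python scripts to look and compute and a tool call to move; the robot and the scene stay as the last step left them, time stands still between calls to the robot, and variables do not carry over. Pictures are saved under pics/ and viewed, and the job is handed in when it is done.

Besides the shell and the picture viewer there is one more tool, called after "Call:" by a JSON object that holds its "api" and its "payload", one argument or row to a line. send_rows: Moves the arm, as the interface text tells. Its arguments: {"type":"object","properties":{"rows":{"type":"array"},"hand":{"type":"number"}},"required":["rows"]}

```bash
mkdir -p pics; ls; cat > h.py <<'E'
import numpy as np, cv2
from bench import ctrl, grab_frame
def snap(n,fn):
    f=grab_frame(n); cv2.imwrite(fn,f["color"][:,:,::-1]); np.savez(fn.replace('.png','.npz'),**f); return f
def ray(f,u,v):
    K=np.array(f["mtx"]);R=cv2.Rodrigues(np.array(f["rvec"],float))[0];t=np.array(f["tvec"],float).ravel()
    d=R.T@np.linalg.solve(K,[u,v,1.]); return -R.T@t, d/np.linalg.norm(d)
def atz(f,u,v,z):
    c,d=ray(f,u,v); return c+d*(z-c[2])/d[2]
def proj(f,P):
    return cv2.projectPoints(np.array(P,float).reshape(-1,3),np.array(f["rvec"],float),np.array(f["tvec"],float),np.array(f["mtx"],float),None)[0].reshape(-1,2)
E
python3 - <<'E'
from h import *
for n in("scene","top"):
    f=snap(n,f"pics/{n}0.png"); print(n,ray(f,256,192)); print(f["mtx"])
print(ctrl.sense())
E
```

```text
pics
scene (array([101.98885835, 619.23981824, 532.82811045]), array([ 0.53673577, -0.70753693, -0.45968055]))
[[373.72809458   0.         260.12089594]
 [  0.         373.72809458 190.61680737]
 [  0.           0.           1.        ]]
top (array([ 392.49719673,  -84.6994029 , 1273.07488274]), array([ 0.16984132, -0.01635768, -0.98533566]))
[[423.77947374   0.         245.69903443]
 [  0.         423.77947374 186.40619736]
 [  0.           0.           1.        ]]
{'time': 0.1, 'qpos': array([-1.36402124e+00,  3.20176560e-01,  1.56554115e+00,  1.63325310e-05,
        1.25737122e+00, -1.99899521e-02]), 'joint_velocities': array([-2.56194880e-03, -1.65585385e-03, -3.74217326e-03, -7.87880821e-05,
       -2.25609779e-04, -9.30488649e-04]), 'joint_efforts': array([ 7.43188211e-04, -4.13333702e+01, -2.32508987e+01,  7.29344529e-02,
        4.21973958e-02, -5.90425884e-05]), 'eef_pos': array([ 129.1962571 , -559.84535133,  213.24003828]), 'orientation': array([-2.45774925e+00,  1.95524851e+00,  1.79356479e-03]), 'ft_force': array([ 0.51441789, -1.29818932,  0.2947402 ]), 'moment': array([-0.00734539,  0.02984442,  0.05090462]), 'grip_width': 91.31783256896459}
```

View pics/scene0.png

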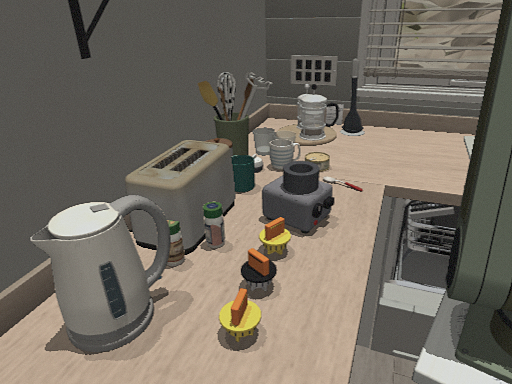

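View pics/top0.png

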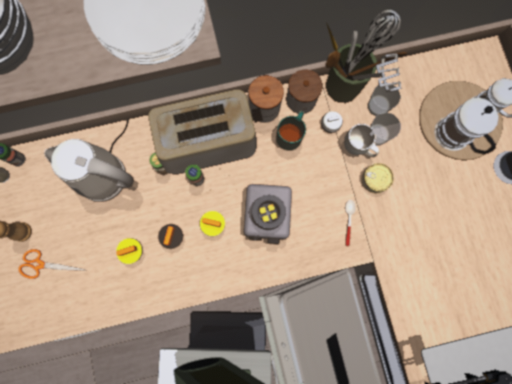

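The top view shows three burr-shaped things: yellow flanges at (128,251) and (212,223), and a black flange at (170,236). The black one fits the description. The throat is at (267,211), with brass visible inside. I'll enlarge both.

```bash
python3 - <<'E'
import cv2,numpy as np
i=cv2.imread('pics/top0.png')
a=cv2.resize(i[216:256,150:190],(400,400),interpolation=cv2.INTER_CUBIC)
b=cv2.resize(i[191:231,247:287],(400,400),interpolation=cv2.INTER_CUBIC)
cv2.imwrite('pics/crop0.png',np.hstack([a,b]))
i=cv2.imread('pics/scene0.png')
cv2.imwrite('pics/crop1.png',cv2.resize(i[140:310,200:370],(600,600),interpolation=cv2.INTER_CUBIC))
E
```

```text
(no output)
```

View pics/crop0.png

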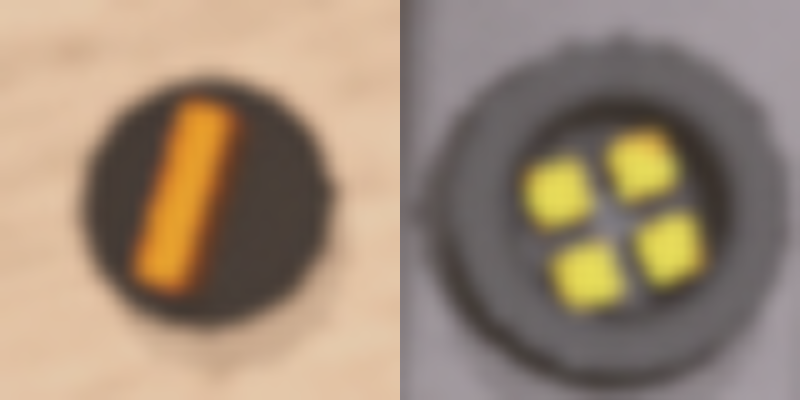

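View pics/crop1.png

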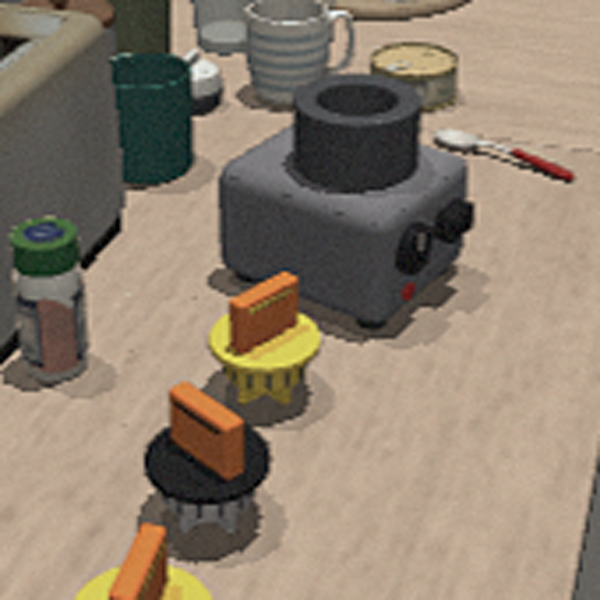

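The crops confirm the black-flanged burr at top (170,236), scene (259,270). The drive's slot is also visible down the bore in the top view. Next I'll measure both.

```bash
cat > m.py <<'E'
from h import *
def blob(mask,near):
    n,l,s,c=cv2.connectedComponentsWithStats(mask.astype(np.uint8),connectivity=8)
    k=[i for i in range(1,n) if s[i,4]>5]; i=min(k,key=lambda i:np.hypot(*(c[i]-near))); return l==i,c[i],s[i]
def rectify(f,z,cx,cy,half=60,res=4):
    # orthographic resample of plane z, res px/mm ; row->x, col->y
    g=np.arange(-half,half,1/res); X,Y=np.meshgrid(cx+g,cy+g,indexing='ij')
    p=proj(f,np.stack([X,Y,np.full_like(X,z)],-1)).astype(np.float32).reshape(X.shape+(2,))
    return cv2.remap(f["color"],p[...,0],p[...,1],cv2.INTER_CUBIC)
E
python3 - <<'E'
from m import *
f=dict(np.load('pics/top0.npz')); c=f["color"]; 
b=atz(f,170.5,236,44);g=atz(f,268,212,150);print(b,g)
def edgefit(z,c0,r0,tol,nm,res=4):
    im=rectify(f,z,c0[0],c0[1],60,res); cv2.imwrite(nm,im[:,:,::-1]); return im
I1=edgefit(44,b,37,6,'pics/r_fl.png');I2=edgefit(81,b,0,0,'pics/r_bar.png');I3=edgefit(150,g,0,0,'pics/r_rim.png');I4=edgefit(122,g,0,0,'pics/r_drv.png')
def cen(m,c0): 
    ii=np.argwhere(m)/4-60; return ii.mean(0)+c0[:2]
# flange: dark incl. orange -> hull
hsv=cv2.cvtColor(I1,cv2.COLOR_RGB2HSV); 
dark=(hsv[...,2]<120)|((hsv[...,1]>170)&(hsv[...,0]<18))
m,_,s=blob(dark,(240,240)); pts=np.argwhere(m)[:,::-1].astype(np.int32); h=cv2.convexHull(pts);(x,y),r=cv2.minEnclosingCircle(h);e=cv2.fitEllipse(h)
print('flange',b[0]+e[0][1]/4-60,b[1]+e[0][0]/4-60,'diam',np.array(e[1])/4,r/2)
hsv=cv2.cvtColor(I2,cv2.COLOR_RGB2HSV); om=(hsv[...,1]>170)&(hsv[...,2]>190)&(hsv[...,0]<25)
m,_,s=blob(om,(240,240)); pts=np.argwhere(m)[:,::-1].astype(np.int32); R=cv2.minAreaRect(pts); print('bar',b[0]+R[0][1]/4-60,b[1]+R[0][0]/4-60,np.array(R[1])/4)
bx=cv2.boxPoints(R); e1=bx[1]-bx[0];e2=bx[2]-bx[1]; L=e1 if np.hypot(*e1)>np.hypot(*e2) else e2; print('bar yaw deg',np.degrees(np.arctan2(L[0],L[1])),'-> world yaw (x=row,y=col)',np.degrees(np.arctan2(L[0],L[1])), 'atan2(y,x)',np.degrees(np.arctan2(L[0]*0+L[0],L[1])))
print('dir x,y',L[1]/np.hypot(*L),L[0]/np.hypot(*L))
hsv=cv2.cvtColor(I4,cv2.COLOR_RGB2HSV); ym=((hsv[...,1]>110)&(hsv[...,2]>150)&(hsv[...,0]>20)&(hsv[...,0]<40))
n,l,s,cc=cv2.connectedComponentsWithStats(ym.astype(np.uint8)); print([ (cc[i][::-1]/4-60+g[:2],s[i,4]/16) for i in range(1,n) if s[i,4]>50])
cv2.imwrite('pics/rect.png',np.vstack([np.hstack([I1,I2])[:,:,::-1],np.hstack([I3,I4])[:,:,::-1]])[::1])
v=cv2.resize(cv2.imread('pics/rect.png'),(600,600));cv2.imwrite('pics/rect.png',v)
E
```

```text
[469.1863665  139.04168928  44.        ] [ 532.82170675 -136.46833055  150.        ]
flange 469.36144202889625 139.6390937560231 diam [69.50925446 70.70140839] 71.17960357666016
bar 469.53429359139625 140.04785764152115 [12.30489159 49.09923172]
bar yaw deg 167.16438 -> world yaw (x=row,y=col) 167.16438 atan2(y,x) 167.16438
dir x,y -0.97501147 0.22215447
[(array([ 519.29743365, -130.50688195]), np.float64(240.75)), (array([ 527.77265571, -152.74930003]), np.float64(243.6875)), (array([ 541.85596975, -122.3146834 ]), np.float64(247.625)), (array([ 549.72671421, -144.74448612]), np.float64(251.5))]
```

View pics/rect.png

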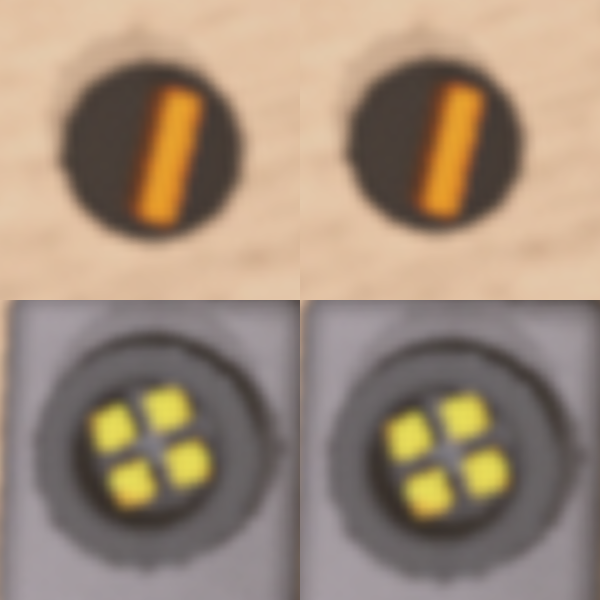

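```bash
cat >> m.py <<'E'
from scipy.optimize import minimize
from scipy.ndimage import map_coordinates,gaussian_filter
def circfit(f,z,c0,r,a0=0,a1=360,d=1.5,sign=1):
    """centre of circle radius r at height z maximising (outside - inside) brightness*sign"""
    g=gaussian_filter(cv2.cvtColor(f["color"],cv2.COLOR_RGB2GRAY).astype(float),0.5)
    t=np.radians(np.arange(a0,a1,2))
    def val(c,r): 
        p=proj(f,np.stack([c[0]+r*np.cos(t),c[1]+r*np.sin(t),np.full_like(t,z)],-1)); return map_coordinates(g,[p[:,1],p[:,0]],order=1)
    def cost(c): 
        return -sign*np.mean(np.clip(val(c,c[2]+d)-val(c,c[2]-d),-60,60))+0.3*(c[2]-r)**2
    best=min((minimize(cost,[c0[0]+dx,c0[1]+dy,r],method='Nelder-Mead') for dx in(-4,0,4) for dy in(-4,0,4)),key=lambda o:o.fun)
    return best.x,best.fun
E
python3 - <<'E'
from m import *
for n in('top','scene'):
    f=dict(np.load(f'pics/{n}0.npz'))
    print(n,'inner',circfit(f,150,(533,-136.5),29,sign=1),'outer',circfit(f,150,(533,-136.5),46),'flange',circfit(f,44,(469.4,139.6),37))
    for a in (0,90,180,270): print(circfit(f,150,(533,-136.5),29,a0=a-70,a1=a+70)[0],circfit(f,150,(533,-136.5),46,a0=a-70,a1=a+70)[0])
E
```

```text
top inner (array([ 557.34193512, -148.62083984,   26.67403423]), np.float64(-11.087265060458469)) outer (array([ 533.03933761, -135.21006426,   47.70509652]), np.float64(-21.173217051450536)) flange (array([469.51578571, 139.96609653,  36.21992026]), np.float64(-46.37481972421642))
[ 536.6012548  -137.46560119   29.17973897] [ 534.4390486  -136.15242897   46.85573329]
[ 557.11008253 -152.62380765   28.7060912 ] [ 532.46247607 -131.85183382   45.7199638 ]
[ 475.1516303  -148.93681483   27.82917725] [ 531.82609711 -134.62119159   46.77958233]
[ 533.97247726 -139.99630178   29.41800819] [ 533.67529007 -136.57821123   46.996747  ]
scene inner (array([ 532.58772249, -139.22261734,   29.10069531]), np.float64(-17.515241782439308)) outer (array([ 522.68090567, -121.03016697,   46.41014487]), np.float64(-12.76236309147797)) flange (array([465.68903784, 141.52633865,  37.78988667]), np.float64(-43.33523414080886))
[ 533.00509387 -138.85357376   28.78348444] [ 524.3908926  -121.86579446   45.80940918]
[ 532.85078541 -139.41402147   29.02512876] [ 581.11477862 -131.57830813   44.76934154]
[ 532.40645147 -139.75219563   28.82483826] [ 510.70350567 -100.29714872   45.30496831]
[ 532.17480253 -139.1935151    28.9770373 ] [ 549.3522653  -132.12891208   46.3973201 ]
```

```bash
cat >> h.py <<'E'
from scipy.spatial.transform import Rotation as Rot
def plan(x,y,z,jawyaw):
    s=ctrl.sense();R=Rot.from_rotvec(s["orientation"]).as_matrix()
    d=R.T@(np.array([x,y,z])-s["eef_pos"])
    yaw=np.degrees(np.arctan2(R[1,0],R[0,0])); t=-((jawyaw-yaw+90)%180-90)
    print('t',round(s['time'],2),'pos',s['eef_pos'].round(2),'yaw',yaw.round(2),'tilt z',R[:,2].round(4),'F',s['ft_force'].round(2),'M',s['moment'].round(3),'w',round(s['grip_width'],1),'q6',s['qpos'][5].round(3))
    print('shift mm',d.round(2),'turn(+toolz)',t.round(2)); return s
E
python3 -c "
from h import *
plan(469.5,140,214,77.2)"
```

```text
t 0.1 pos [ 129.2  -559.85  213.24] yaw -77.01 tilt z [-3.0e-04  1.5e-03 -1.0e+00] F [ 0.51 -1.3   0.29] M [-0.007  0.03   0.051] w 91.3 q6 -0.02
shift mm [-6.0542e+02 -4.8893e+02  1.7000e-01] turn(+toolz) 25.79
```

Call:
{"api": "send_rows", "payload": {
  "rows": [-0.02, -0.016, 0, 1, -0.06, -0.048, 0, 3, -0.105, -0.085, 0, 5, -0.15, -0.121, 0, 7, -0.195, -0.158, 0, 9, -0.24, -0.194, 0, 11, -0.285, -0.23, 0, 13, -0.33, -0.267, 0, 15, -0.375, -0.303, 0, 17, -0.42, -0.339, 0, 19, -0.465, -0.376, 0, 21, -0.51, -0.412, 0, 23, -0.55, -0.444, 0, 24, -0.58, -0.468, 0, 25, -0.6, -0.484, 0, 25.8, -0.605, -0.489, 0, 25.8, -0.605, -0.489, 0, 25.8],
  "hand": 1
}}

```text
time: 2.22
eef_pos: [469.4, 138.8, 213.6]
orientation: [1.96, -2.454, -0.0]
ft_force: [-0.5, -0.2, -0.7]
grip_width: 91.4
```

```bash
python3 -c "
from h import *
plan(469.5,140,47.5,77.2)
snap('top','pics/top1.png');snap('scene','pics/scene1.png')"; python3 -c "
import cv2
a=cv2.imread('pics/top1.png');b=cv2.imread('pics/scene1.png')
cv2.imwrite('pics/v1.png',cv2.resize(cv2.hconcat([a[150:320,70:270],b[150:320,180:380]]),(800,340)))"
```

```text
t 2.23 pos [469.37 138.79 213.57] yaw -102.77 tilt z [-1.e-03 -8.e-04 -1.e+00] F [-0.52 -0.15 -0.73] M [0.024 0.038 0.026] w 91.4 q6 2.058
shift mm [-1.3800e+00  1.0000e-02  1.6607e+02] turn(+toolz) 0.03
```

View pics/v1.png

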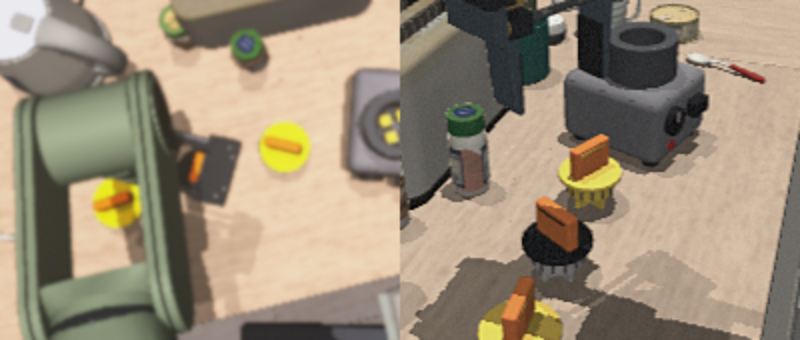

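Call:
{"api": "send_rows", "payload": {
  "rows": [-0.001, 0, 0.03, 0, -0.001, 0, 0.06, 0, -0.001, 0, 0.09, 0, -0.001, 0, 0.11, 0, -0.001, 0, 0.115, 0, -0.001, 0, 0.115, 0]
}}

```text
time: 3.08
eef_pos: [470.1, 139.7, 99.4]
orientation: [-1.959, 2.456, -0.001]
ft_force: [-0.4, -0.4, -0.1]
grip_width: 91.3
```

```bash
python3 -c "
from h import *
plan(469.5,140,47.5,77.2)
snap('scene','pics/scene2.png')"; python3 -c "
import cv2
b=cv2.imread('pics/scene2.png')
cv2.imwrite('pics/v2.png',cv2.resize(b[170:320,180:380],(800,600),interpolation=cv2.INTER_CUBIC))"
```

```text
t 3.08 pos [470.1  139.67  99.36] yaw -102.85 tilt z [ 5.e-04 -1.e-04 -1.e+00] F [-0.37 -0.35 -0.12] M [0.095 0.01  0.01 ] w 91.3 q6 2.061
shift mm [-0.19  0.69 51.86] turn(+toolz) -0.05
```

View pics/v2.png

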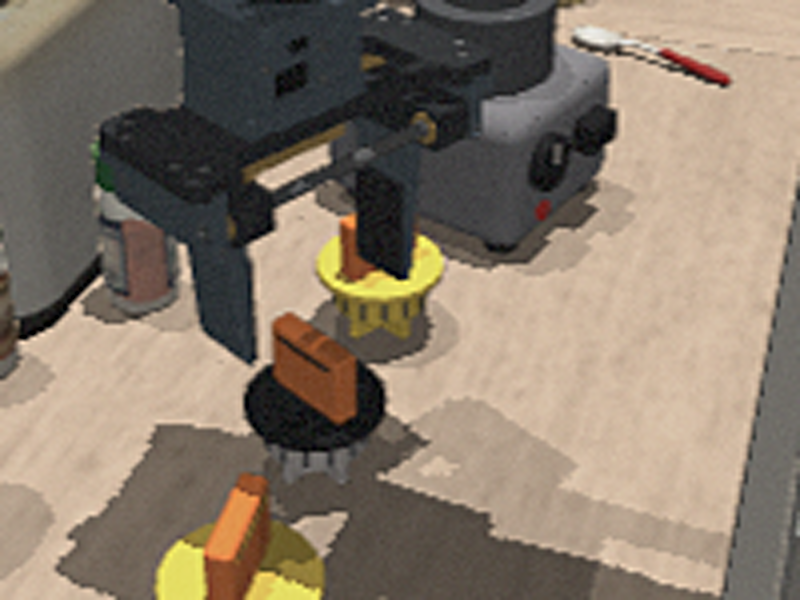

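The fingers straddle the orange bar (crop 315,350) on both sides and clear the yellow burr. Going down.

Call:
{"api": "send_rows", "payload": {
  "rows": [0, 0, 0.015, 0, 0, 0, 0.03, 0, 0, 0, 0.04, 0, 0, 0, 0.047, 0, 0, 0, 0.051, 0, 0, 0, 0.051, 0, 0, 0, 0.051, 0]
}}

```text
time: 4.0
eef_pos: [470.3, 140.2, 48.2]
orientation: [-1.959, 2.455, -0.001]
ft_force: [-0.3, 0.2, -0.0]
grip_width: 91.4
```

Call:
{"api": "send_rows", "payload": {
  "rows": [0, 0, 0, 0, 0, 0, 0, 0, 0, 0, 0, 0, 0, 0, 0, 0, 0, 0, 0, 0, 0, 0, 0, 0, 0, 0, 0, 0, 0, 0, 0, 0],
  "hand": -1
}}

```text
time: 5.0
eef_pos: [469.9, 140.1, 47.9]
orientation: [1.96, -2.455, 0.0]
ft_force: [-0.1, -2.3, 1.9]
grip_width: 13.9
```

```bash
python3 -c "
from h import *
plan(469.5,140,230,77.2)
snap('scene','pics/scene3.png')"; python3 -c "
import cv2
b=cv2.imread('pics/scene3.png')
cv2.imwrite('pics/v3.png',cv2.resize(b[170:320,180:380],(800,600),interpolation=cv2.INTER_CUBIC))"
```

```text
t 5.0 pos [469.94 140.1   47.92] yaw -102.8 tilt z [-0.e+00 -2.e-04 -1.e+00] F [-0.1  -2.3   1.94] M [-0.19   0.06   0.006] w 13.9 q6 2.061
shift mm [   0.22    0.41 -182.08] turn(+toolz) -0.0
```

View pics/v3.png

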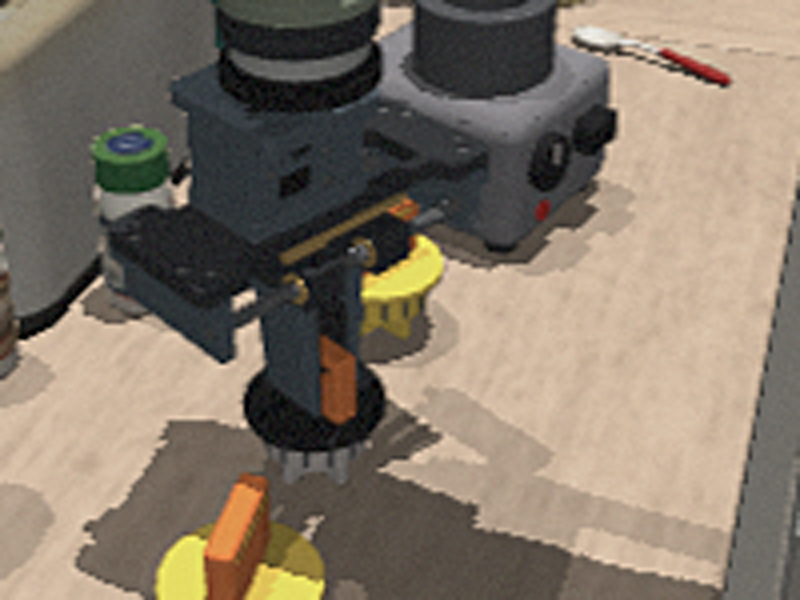

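The bar is gripped at width 13.9 mm. Lifting.

Call:
{"api": "send_rows", "payload": {
  "rows": [0, 0, -0.01, 0, 0, 0, -0.03, 0, 0, 0, -0.06, 0, 0, 0, -0.09, 0, 0, 0, -0.12, 0, 0, 0, -0.15, 0, 0, 0, -0.175, 0, 0, 0, -0.185, 0, 0, 0, -0.185, 0]
}}

```text
time: 6.18
eef_pos: [469.9, 140.1, 233.1]
orientation: [-1.96, 2.455, -0.0]
ft_force: [1.2, 0.2, -1.9]
grip_width: 13.9
```

```bash
python3 -c "
from h import *
plan(534,-137.5,232,110)"
```

```text
t 6.17 pos [469.9  140.12 233.13] yaw -102.81 tilt z [ 6.e-04  0.e+00 -1.e+00] F [ 1.18  0.24 -1.94] M [ 0.022  0.067 -0.039] w 13.9 q6 2.061
shift mm [ 256.5  -124.05    1.15] turn(+toolz) -32.81
```

Call:
{"api": "send_rows", "payload": {
  "rows": [0.015, -0.007, 0, -2, 0.045, -0.022, 0, -6, 0.08, -0.039, 0, -10, 0.115, -0.056, 0, -14, 0.15, -0.073, 0, -19, 0.185, -0.089, 0, -23, 0.215, -0.104, 0, -27, 0.24, -0.116, 0, -30, 0.252, -0.122, 0, -32, 0.2565, -0.124, 0, -32.8, 0.2565, -0.124, 0, -32.8, 0.2565, -0.124, 0, -32.8]
}}

```text
time: 7.68
eef_pos: [533.7, -136.8, 232.7]
orientation: [2.574, -1.802, -0.001]
ft_force: [0.1, -0.4, -2.5]
grip_width: 13.9
```

```bash
python3 -c "
from h import *
plan(534,-137.5,232,110)
snap('scene','pics/scene4.png');snap('top','pics/top4.png')"; python3 -c "
import cv2
a=cv2.imread('pics/top4.png');b=cv2.imread('pics/scene4.png')
cv2.imwrite('pics/v4.png',cv2.hconcat([cv2.resize(a[160:260,220:320],(400,400),interpolation=cv2.INTER_CUBIC),cv2.resize(b[130:230,250:350],(400,400),interpolation=cv2.INTER_CUBIC)]))"
```

```text
t 7.67 pos [ 533.72 -136.77  232.66] yaw -69.99 tilt z [-7.e-04  4.e-04 -1.e+00] F [ 0.07 -0.36 -2.51] M [-0.018 -0.022 -0.028] w 13.9 q6 0.95
shift mm [ 0.78 -0.01  0.66] turn(+toolz) 0.01
```

View pics/v4.png

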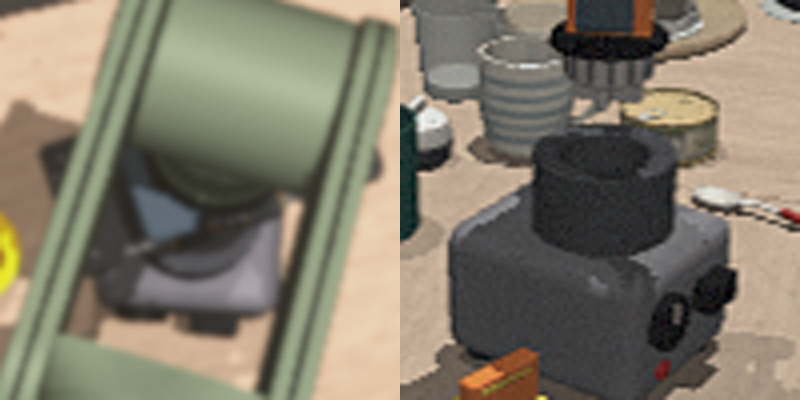

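```bash
python3 - <<'E'
from m import *
f=dict(np.load('pics/scene4.npz'));K=f['mtx'];R=cv2.Rodrigues(f['rvec'])[0]
print('cam right',R[0],'down',R[1])
f0=dict(np.load('pics/scene0.npz'))
print('bore s4',circfit(f,150,(533,-138),29)); 
im=cv2.resize(f['color'][120:185,270:335],None,fx=9,fy=9,interpolation=cv2.INTER_CUBIC)[:,:,::-1].copy()
def draw(c,z,r,col,t=np.radians(np.arange(0,360,3))):
    p=proj(f,np.stack([c[0]+r*np.cos(t),c[1]+r*np.sin(t),np.full_like(t,z)],-1)); p=(p-[270,120]+.5)*9-.5
    for a in p: cv2.circle(im,(int(a[0]),int(a[1])),1,col,-1)
T=(533.7,-136.8);u=184.7
draw(T,u+44,37,(0,255,0));draw(T,u+38,37,(0,255,0)); draw(T,u+16,25,(255,255,0))
G=(534.,-137.5); draw(G,150,46,(0,0,255));draw(G,150,29,(0,0,255))
cv2.imwrite('pics/v5.png',im)
E
```

```text
cam right [-0.81179038 -0.58337153 -0.02596221] down [-0.24785532  0.38447739 -0.88923837]
bore s4 (array([ 549.47724458, -131.08628222,   28.3214528 ]), np.float64(-8.447600163676327))
```

View pics/v5.png

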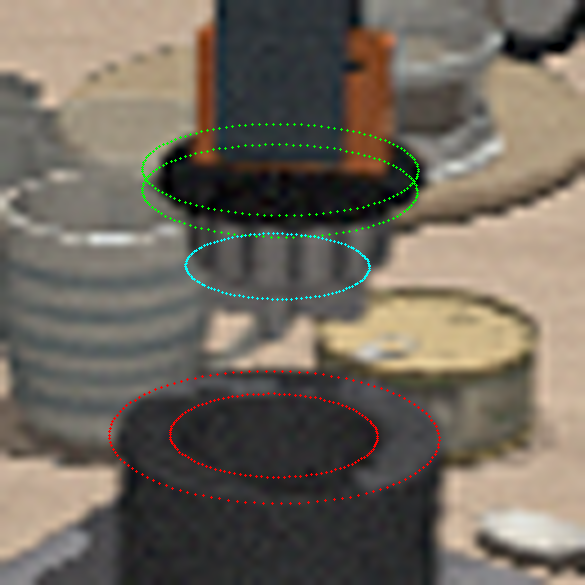

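The scene view shows the burr upright above the throat, within 1–2 mm of coaxial once the camera bias seen on the burr itself is taken into account. I'll use a bore axis of about (534.5,-137) and lower in stages while watching the force.

Call:
{"api": "send_rows", "payload": {
  "rows": [0.0005, -0.001, 0.008, 0, 0.0005, -0.001, 0.02, 0, 0.0005, -0.001, 0.03, 0, 0.0005, -0.001, 0.038, 0, 0.0005, -0.001, 0.042, 0, 0.0005, -0.001, 0.045, 0, 0.0005, -0.001, 0.045, 0]
}}

```text
time: 8.65
eef_pos: [535.1, -137.6, 187.9]
orientation: [2.573, -1.802, 0.0]
ft_force: [-0.0, -0.6, -2.7]
grip_width: 14.2
```

```bash
python3 -c "
from h import *
plan(534.7,-137,170,110)
snap('scene','pics/scene6.png')"; python3 -c "
import cv2
b=cv2.imread('pics/scene6.png')
cv2.imwrite('pics/v6.png',cv2.resize(b[130:200,260:340],(800,700),interpolation=cv2.INTER_CUBIC)[:600])"
```

```text
t 8.65 pos [ 535.14 -137.6   187.91] yaw -70.01 tilt z [-0.e+00 -1.e-04 -1.e+00] F [-0.05 -0.61 -2.69] M [-0.02  -0.009 -0.003] w 14.2 q6 0.949
shift mm [-0.72  0.21 17.91] turn(+toolz) -0.01
```

View pics/v6.png

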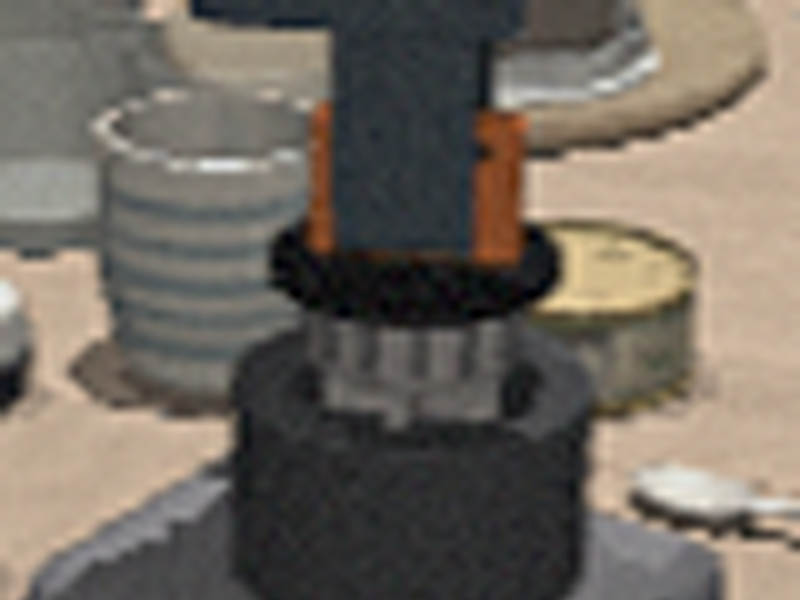

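Flange (268–560) and throat (235–590) share a centre at about 413 in the crop, and the key is in the bore. Continuing down.

Call:
{"api": "send_rows", "payload": {
  "rows": [0, 0, 0.002, 0, 0, 0, 0.004, 0, 0, 0, 0.006, 0, 0, 0, 0.007, 0, 0, 0, 0.008, 0, 0, 0, 0.008, 0]
}}

```text
time: 9.45
eef_pos: [535.1, -137.6, 179.9]
orientation: [2.573, -1.802, -0.0]
ft_force: [-0.0, -0.0, -2.0]
grip_width: 14.3
```

Call:
{"api": "send_rows", "payload": {
  "rows": [0, 0, 0.001, 0, 0, 0, 0.002, 0, 0, 0, 0.003, 0, 0, 0, 0.003, 0]
}}

```text
time: 9.95
eef_pos: [535.1, -137.6, 176.8]
orientation: [2.573, -1.802, -0.0]
ft_force: [0.4, -0.7, -2.5]
grip_width: 13.7
```

Call:
{"api": "send_rows", "payload": {
  "rows": [0, 0, 0.0005, 0, 0, 0, 0.001, 0, 0, 0, 0.0015, 0, 0, 0, 0.002, 0, 0, 0, 0.002, 0]
}}

```text
time: 10.58
eef_pos: [535.1, -137.6, 174.9]
orientation: [2.573, -1.802, -0.0]
ft_force: [-0.3, 0.1, -1.8]
grip_width: 13.8
```

Call:
{"api": "send_rows", "payload": {
  "rows": [0, 0, 0.0005, 0, 0, 0, 0.001, 0, 0, 0, 0.0015, 0, 0, 0, 0.002, 0, 0, 0, 0.002, 0]
}}

```text
time: 11.2
eef_pos: [535.1, -137.6, 172.9]
orientation: [2.573, -1.802, -0.0]
ft_force: [-0.6, -0.8, -2.3]
grip_width: 13.8
```

Call:
{"api": "send_rows", "payload": {
  "rows": [0, 0, 0.0005, 0, 0, 0, 0.001, 0, 0, 0, 0.0015, 0, 0, 0, 0.002, 0, 0, 0, 0.002, 0]
}}

```text
time: 11.82
eef_pos: [535.1, -137.6, 170.9]
orientation: [2.573, -1.802, -0.0]
ft_force: [-0.4, -1.0, -2.7]
grip_width: 13.8
```

Call:
{"api": "send_rows", "payload": {
  "rows": [0, 0, 0.0005, 0, 0, 0, 0.001, 0, 0, 0, 0.0015, 0, 0, 0, 0.002, 0, 0, 0, 0.002, 0]
}}

```text
time: 12.45
eef_pos: [535.1, -137.6, 168.9]
orientation: [2.573, -1.802, -0.0]
ft_force: [-0.2, -1.0, -2.7]
grip_width: 13.5
```

Call:
{"api": "send_rows", "payload": {
  "rows": [0, 0, 0.0005, 0, 0, 0, 0.001, 0, 0, 0, 0.0015, 0, 0, 0, 0.002, 0, 0, 0, 0.002, 0]
}}

```text
time: 13.08
eef_pos: [535.1, -137.6, 166.9]
orientation: [2.573, -1.802, -0.0]
ft_force: [-0.9, 0.2, -2.2]
grip_width: 14.0
```

Call:
{"api": "send_rows", "payload": {
  "rows": [0, 0, 0.0005, 0, 0, 0, 0.001, 0, 0, 0, 0.0015, 0, 0, 0, 0.002, 0, 0, 0, 0.002, 0]
}}

```text
time: 13.7
eef_pos: [535.1, -137.6, 164.9]
orientation: [2.573, -1.802, -0.0]
ft_force: [-0.1, -0.4, -2.3]
grip_width: 14.2
```

Call:
{"api": "send_rows", "payload": {
  "rows": [0, 0, 0.0003, 0, 0, 0, 0.0006, 0, 0, 0, 0.001, 0, 0, 0, 0.0014, 0, 0, 0, 0.0014, 0]
}}

```text
time: 14.32
eef_pos: [535.1, -137.6, 163.5]
orientation: [2.573, -1.802, 0.0]
ft_force: [-0.1, -0.0, -2.1]
grip_width: 13.8
```

```bash
python3 -c "
from h import *
plan(534.7,-137,160,110)
snap('scene','pics/scene7.png')"; python3 -c "
import cv2
b=cv2.imread('pics/scene7.png')
cv2.imwrite('pics/v7.png',cv2.resize(b[140:200,260:340],(800,600),interpolation=cv2.INTER_CUBIC))"
```

```text
t 14.32 pos [ 535.12 -137.59  163.5 ] yaw -70.0 tilt z [-0.e+00 -1.e-04 -1.e+00] F [-0.05 -0.04 -2.15] M [-0.005  0.015 -0.029] w 13.8 q6 0.949
shift mm [-0.7   0.19  3.5 ] turn(+toolz) -0.0
```

View pics/v7.png

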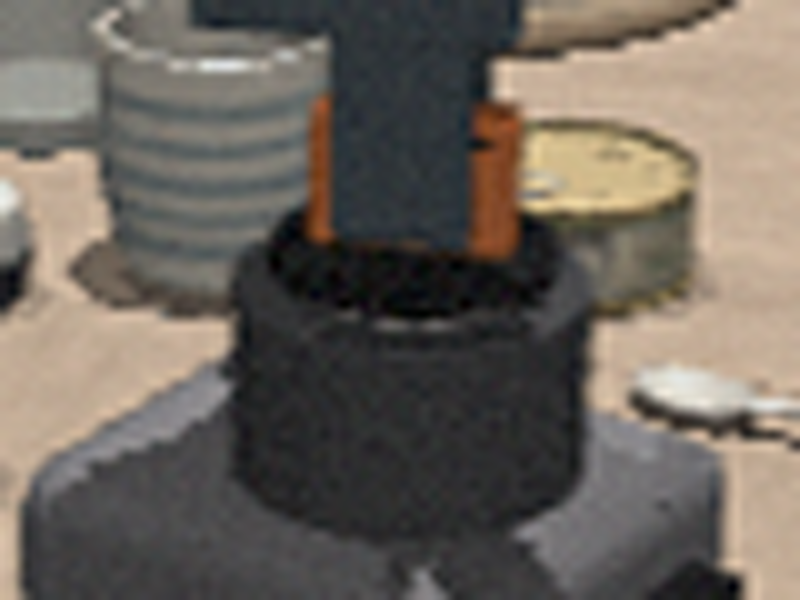

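Call:
{"api": "send_rows", "payload": {
  "rows": [0, 0, 0.0004, 0, 0, 0, 0.0008, 0, 0, 0, 0.0012, 0, 0, 0, 0.0015, 0, 0, 0, 0.0015, 0]
}}

```text
time: 15.0
eef_pos: [535.1, -137.6, 162.0]
orientation: [2.573, -1.802, -0.0]
ft_force: [-0.8, -0.6, -2.4]
grip_width: 13.9
```

Call:
{"api": "send_rows", "payload": {
  "rows": [0, 0, 0.0004, 0, 0, 0, 0.0008, 0, 0, 0, 0.0011, 0, 0, 0, 0.0011, 0]
}}

```text
time: 15.5
eef_pos: [535.1, -137.6, 160.9]
orientation: [2.573, -1.802, 0.0]
ft_force: [-0.3, -0.2, -2.4]
grip_width: 14.3
```

Call:
{"api": "send_rows", "payload": {
  "rows": [0, 0, 0.0003, 0, 0, 0, 0.0006, 0, 0, 0, 0.0006, 0]
}}

```text
time: 15.88
eef_pos: [535.1, -137.6, 160.3]
orientation: [2.573, -1.802, -0.0]
ft_force: [-0.1, 0.3, -2.6]
grip_width: 13.9
```

Call:
{"api": "send_rows", "payload": {
  "rows": [0, 0, 0.0002, 0, 0, 0, 0.0004, 0, 0, 0, 0.0004, 0]
}}

```text
time: 16.25
eef_pos: [535.1, -137.6, 159.9]
orientation: [2.573, -1.802, 0.0]
ft_force: [0.5, -0.3, -1.9]
grip_width: 14.1
```

Call:
{"api": "send_rows", "payload": {
  "rows": [0, 0, 0.0002, 0, 0, 0, 0.0004, 0, 0, 0, 0.0004, 0]
}}

```text
time: 16.62
eef_pos: [535.2, -137.6, 159.9]
orientation: [-2.573, 1.802, -0.001]
ft_force: [-0.9, -0.9, 1.2]
grip_width: 13.7
```

Contact came at TCP 159.9 with about 3.5 N, which is exactly the flush height (112 + 47.9). I'll check the picture before letting go.

```bash
python3 -c "
from h import *
plan(534.7,-137,160,110)
snap('scene','pics/scene8.png')"; python3 -c "
import cv2
b=cv2.imread('pics/scene8.png')
cv2.imwrite('pics/v8.png',cv2.resize(b[140:200,260:340],(800,600),interpolation=cv2.INTER_CUBIC))"
```

```text
t 16.62 pos [ 535.17 -137.59  159.87] yaw -70.0 tilt z [ 3.e-04 -2.e-04 -1.e+00] F [-0.86 -0.87  1.22] M [ 0.079  0.202 -0.016] w 13.7 q6 0.949
shift mm [-0.72  0.24 -0.13] turn(+toolz) -0.0
```

View pics/v8.png

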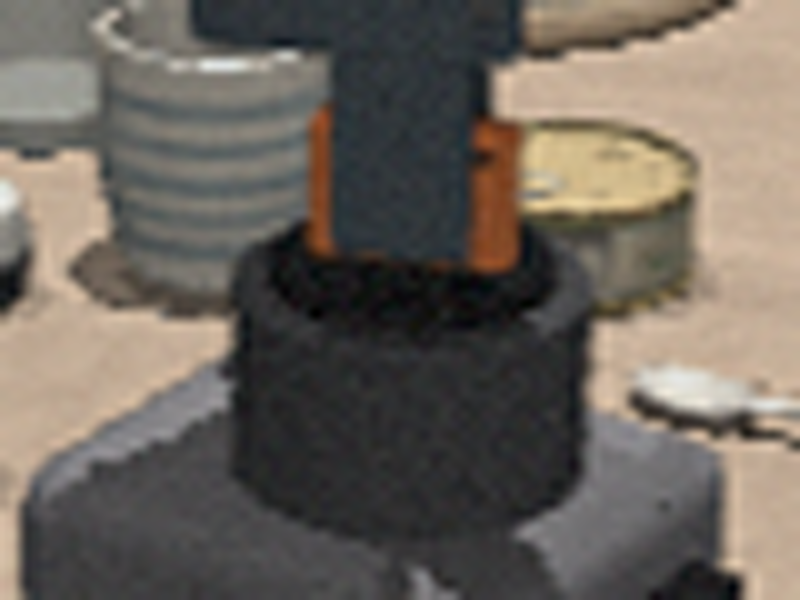

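The flange lies on the rim all round, with no gap visible. Releasing and retreating upward.

Call:
{"api": "send_rows", "payload": {
  "rows": [0, 0, 0, 0, 0, 0, 0, 0, 0, 0, 0, 0, 0, 0, 0, 0, 0, 0, 0, 0, 0, 0, 0, 0],
  "hand": 0
}}

```text
time: 17.42
eef_pos: [535.2, -137.6, 159.5]
orientation: [2.573, -1.802, 0.0]
ft_force: [-0.4, 0.1, 0.3]
grip_width: 45.4
```

Call:
{"api": "send_rows", "payload": {
  "rows": [0, 0, -0.01, 0, 0, 0, -0.03, 0, 0, 0, -0.06, 0, 0, 0, -0.09, 0, 0, 0.05, -0.11, 0, 0, 0.1, -0.11, 0, 0, 0.14, -0.11, 0, 0, 0.17, -0.11, 0, 0, 0.18, -0.11, 0, 0, 0.18, -0.11, 0]
}}

```text
time: 18.68
eef_pos: [366.3, -199.3, 270.1]
orientation: [-2.572, 1.803, -0.002]
ft_force: [0.3, 0.2, 0.0]
grip_width: 45.4
```

```bash
python3 -c "
from m import *
plan(534.7,-137,160,110)
f=snap('top','pics/top9.png');snap('scene','pics/scene9.png')
"; python3 -c "
import cv2
a=cv2.imread('pics/top9.png');b=cv2.imread('pics/scene9.png')
cv2.imwrite('pics/v9.png',cv2.hconcat([cv2.resize(a[160:260,220:320],(400,400),interpolation=cv2.INTER_CUBIC),cv2.resize(b[130:230,250:350],(400,400),interpolation=cv2.INTER_CUBIC)]))"
```

```text
t 18.68 pos [ 366.34 -199.29  270.12] yaw -70.05 tilt z [ 1.5e-03 -5.0e-04 -1.0e+00] F [0.33 0.24 0.04] M [ 0.031 -0.019 -0.035] w 45.4 q6 0.696
shift mm [  -1.22 -179.37  110.35] turn(+toolz) -0.05
```

View pics/v9.png

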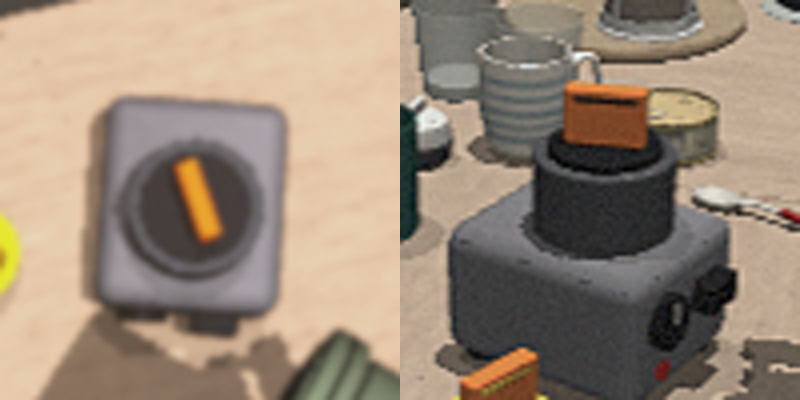

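View pics/scene9.png

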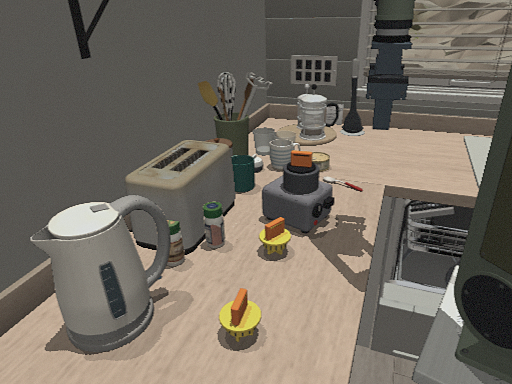

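The burr sits level and centred in the throat, flange on the rim (top about (267,211), scene (302,170)). The mug, jar and spoon haven't moved, and the arm is clear. Handing in.

```bash
python3 -c "
from h import *
print(ctrl.job_done())"
```

```text
the job is handed in; nothing more can be done
None
```

The black burr is back in the grinder: keyed into the drive, flange flush on the rim, and released. I handed the job in at about 18.7 s of the 72 s allowed; it reports no verdict.

- **Turning:** The top camera could see the drive's slot down the bore, at about 20°. I turned the burr to match before lowering it, and the key went in without any searching under pressure.
- **Force:** The only contact I read was at the end, about 3.5 N, when the flange met the rim. TCP height was then 159.9 mm, which matches the expected flush height.
- **Final check:** Pictures after letting go show the burr upright and centred. The mug, jar and spoon look unmoved, and the arm stands clear with no force on it.
- **Disagreement:** The scene camera was off by about 2–4 mm against the top camera and the arm, as seen on the burr itself. I allowed for that in the centring, and the burr went in without any noticeable sideways force.

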